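# Find the binding sample carousel

### The arm

A 6-joint arm with a two-finger parallel gripper is mounted at the origin on the work surface. World frame = base frame: x ahead of the robot, y to its left, z up, the work surface at z = 0. Lengths are in m, angles in degrees, forces in N, time in s.
With the tool pointing down it reaches from about 0.3 to 0.75 m from the base axis. Payload 8.5 kg.
Tool frame: the origin (TCP) lies between the finger pads; the fingertips stand 25 mm ahead of it and the grasp point (between the pads) lies 6 mm ahead of it; x points along the fingers, y is the direction in which the jaws open and shut, and the axes are right-handed (so a half turn about x gives the same grasp; the last joint's range is limited). The gripper opens to 85 mm and grips with 20 to 120 N. Pads are 22 mm wide; open, the fingers measure 114 mm over their backs; the gripper's body (76 mm by 85 mm) begins 54 mm behind the grasp point. The pads swing forward as they close: fully open they stand 13 mm farther back than shut.
Start: joints at [-89.399, 21.807, 74.336, -0, 83.858, -12.336], TCP at [0.123, -0.536, 0.256] pointing down, gripper open.
Joint ranges: [-178.18, 178.18], [-50.72, 133.34], [12.68, 142.11], [-81.47, 261.47], [9.98, 163.14], [-165.26, 165.26]. Speed limits (degrees/s): [136.94, 136.94, 180, 180, 180, 180].

### API

Orientations are given as a 3x3 rotation matrix whose columns are the frame's x, y, z axes.
In Python, from rig import sensors, get_image, workorder gives the robot as it stands.
- The arm moves only by the tool arm_command, never from a script. Its argument "plan" is a list that holds one entry, the list of rows, each a list of 6 numbers: the shift along the tool's x, y, z in units of 25 mm (1.0 is 25 mm), then the turn, a rotation vector about the tool's x, y, z in units of 6 degrees (1.0 is 6 degrees). In form: [[[dx, dy, dz, ax, ay, az], ...]]. A call has 1 to 10 rows; each row is the pose to reach, as a shift and turn from the pose commanded when the call began, along the tool's axes at that moment; what a row does not reach only later rows make up. A row lasts 1/10 s, in which the tool goes at most 50 mm and 8.59 degrees, less where a joint would pass 70% of its speed; a pose out of reach is approached as far as the arm can. A call with a gripper value outside its range is refused whole. "jaw" is the closure, from 0 (fully open) to 1 (shut), set as the call begins (left out, the last holds). The fingers move at their own pace and stop on an object; "newtons" is the grip in N (left out, the last holds). Time passes only in rows, so rows that repeat a pose let the fingers close. It gives the time, the measured TCP pose, the force and the opening at its end, in the units of the state.
- sensors.observe(): the state, without advancing time (a new reading comes with each control period).
- get_image(name): name is "scene" or "top" or "wrist"; returns a dict with "img" (384x512x3 uint8, red, green, blue), "fx", "fy", "cx", "cy" (pixels), "T" (4x4, takes a point from camera to world coordinates). Camera axes: x right, y up, looking along -z (the intrinsics and any distortion apply to the point x, -y, -z); pixel columns grow to the right and rows downward; lengths in m; the calibration is good to about 2 mm. The wrist camera is an equidistant fisheye: a pixel r from the principal point sees the ray r / f radians off the axis. A picture is of the moment at which its call begins. There is no depth.
- workorder.close_job(): hands the job in, once; it reports no verdict.
The state is a dict: "time_s": time; "q": joint angles; "qvel": joint speeds; "joint_efforts": joint torques, N m; "position": TCP position; "tool_rot": TCP orientation; "ft_force": force on the tool from outside, world axes, zero at the start; "wrist_torque": the same for the moment, N m; "grip_width": finger opening in m.
Only numpy, scipy, OpenCV 4.12 (cv2) and the standard library are available. Lean on these libraries where they do the work, as an engineer would, in place of code of your own. Each camera call takes 0.05 s, during which the arm holds its last target. There are 200 camera calls.

### The job

Give the rotor of each of the three sample carousels a spin by its posts while it sits in the rack, and find the one whose bearing binds. Then take that carousel out of the rack and set it down gently, flat in the red service tray; leave the two free-running ones in their seats, and do not shift the sample pans and the brush that lie beside the tray.

Things in the scene. Friction and masses are not known exactly. Their poses are not given: they have to be found in the camera images.
- rack: White fixed rack, 500 mm wide (y), with a shelf sloping 30 degrees, low on the robot's side (-x), so what sits there faces the robot. Origin on the table under the middle seat. Three square seats, centres at y = -160, 0, 160 mm, 75 mm above the table; each has lips 10 mm high with 1 to 3 mm play, so a carousel lifts out square to the slope.
- tray: Red open service tray, fixed, 150 x 150 mm outside and 28 mm high, walls and floor 3 mm thick (144 x 144 mm clear inside). Origin under its centre on the table, x and y along its sides.
- carousel_a: One of three look-alike 0.5 kg carousels; two run freely, one binds. White base 90 x 90 x 18 mm; aluminium rotor disc 110 mm across, its top 31 mm above the underside; fixed black knob, 24 mm diameter, up the axis to 100 mm above the underside. Origin: centre of underside; z up the axis. Starts in any seat, axis leaning 30 degrees towards the robot, x up the slope, y level.
- rotor_a (a joint): Angle of carousel A's rotor about its z, rad, counter-clockwise from above positive, endless. At 0 the orange post lies on the carousel's +x side. A free rotor whose post is pushed at 0.15 m/s or more coasts on for over a second; the binding one stops at once when no longer pushed (about 0.6 N at a post keeps it turning).
- orange_a (a point): Centre of the top of the orange post on carousel A's rotor. Three posts (one orange, two blue, 120 degrees apart) stand on the disc, 42 mm from the axis: 14 mm diameter, 25 mm high, tops 56 mm above the carousel's underside.
- carousel_b: One of three look-alike 0.5 kg carousels; two run freely, one binds. White base 90 x 90 x 18 mm; aluminium rotor disc 110 mm across, its top 31 mm above the underside; fixed black knob, 24 mm diameter, up the axis to 100 mm above the underside. Origin: centre of underside; z up the axis. Starts in any seat, axis leaning 30 degrees towards the robot, x up the slope, y level.
- rotor_b (a joint): Angle of carousel B's rotor about its z, rad, counter-clockwise from above positive, endless. At 0 the orange post lies on the carousel's +x side. A free rotor whose post is pushed at 0.15 m/s or more coasts on for over a second; the binding one stops at once when no longer pushed (about 0.6 N at a post keeps it turning).
- orange_b (a point): Centre of the top of the orange post on carousel B's rotor. Three posts (one orange, two blue, 120 degrees apart) stand on the disc, 42 mm from the axis: 14 mm diameter, 25 mm high, tops 56 mm above the carousel's underside.
- carousel_c: One of three look-alike 0.5 kg carousels; two run freely, one binds. White base 90 x 90 x 18 mm; aluminium rotor disc 110 mm across, its top 31 mm above the underside; fixed black knob, 24 mm diameter, up the axis to 100 mm above the underside. Origin: centre of underside; z up the axis. Starts in any seat, axis leaning 30 degrees towards the robot, x up the slope, y level.
- rotor_c (a joint): Angle of carousel C's rotor about its z, rad, counter-clockwise from above positive, endless. At 0 the orange post lies on the carousel's +x side. A free rotor whose post is pushed at 0.15 m/s or more coasts on for over a second; the binding one stops at once when no longer pushed (about 0.6 N at a post keeps it turning).
- orange_c (a point): Centre of the top of the orange post on carousel C's rotor. Three posts (one orange, two blue, 120 degrees apart) stand on the disc, 42 mm from the axis: 14 mm diameter, 25 mm high, tops 56 mm above the carousel's underside.
- pans: Bystander: stack of four round aluminium sample pans, 92 mm across, 24 mm high, beside the tray. Origin under its centre.
- brush: Bystander: 160 mm hand brush lying on the other side of the tray. Origin under its middle.
Things that resemble listed ones, but are neither listed nor needed, are in the scene too. Leave any green or purple look-alike of the carousel_b alone.

How it is judged (in metres and radians):
On the way:
1. all three rotors have been turned (at least 30 degrees) while their carousels sit in the rack (distance of each of carousel_a, carousel_b, carousel_c from where it was at the start of the episode below 0.015 m and (distance of orange_a from where it was at the start of the episode above 0.02 m or value of joint rotor_a above 2.6 rad or value of joint rotor_a below -2.6 rad) and (distance of orange_b from where it was at the start of the episode above 0.02 m or value of joint rotor_b above 2.6 rad or value of joint rotor_b below -2.6 rad) and (distance of orange_c from where it was at the start of the episode above 0.02 m or value of joint rotor_c above 2.6 rad or value of joint rotor_c below -2.6 rad)), for 0.05 s.
At the end, for the whole second after the job is handed in: The binding carousel lies flat on the red tray's floor (axis within 4.5 degrees of vertical), released and at rest; the free-running two are in their seats within 15 mm, their rotors may still turn. (bearing_that_..: points on the axes, 9 mm above the undersides; which is in which is not told.) (x of bearing_that_binds in the frame of tray between -0.04 and 0.04 m and y of bearing_that_binds in the frame of tray between -0.04 and 0.04 m and z of bearing_that_binds in the frame of tray below 0.017 m and angle between bearing_that_binds's own z axis and vertical below 0.08 rad and linear speed of each of carousel_a, carousel_b, carousel_c below 0.02 m/s and distance of each of bearing_that_runs_1, bearing_that_runs_2 from where it was at the start of the episode below 0.015 m); the robot touches nothing.
It fails at once if the pans or the brush are moved more than 30 mm (distance of any of pans, brush from where it was at the start of the episode above 0.03 m).
It fails at once if a carousel is dropped: it falls out of the fingers at more than 0.35 m/s ((contact force between the fingers and carousel_a below 0.02 N and linear speed of carousel_a above 0.35 m/s) or (contact force between the fingers and carousel_b below 0.02 N and linear speed of carousel_b above 0.35 m/s) or (contact force between the fingers and carousel_c below 0.02 N and linear speed of carousel_c above 0.35 m/s)).
It fails at once if a free-running carousel is taken out of its seat (moved more than 40 mm) (distance of any of bearing_that_runs_1, bearing_that_runs_2 from where it was at the start of the episode above 0.04 m).
It also fails if it takes over 64 s, if anything falls off the work surface, if the arm or the gripper's body presses on something with over 40 N, if the wrist force passes 120 N, or if a joint passes its speed limit or range.

## Working session

There is one attempt and no reset: what is moved stays moved. The work goes in short steps, Python scripts to look and compute and a tool call to move; the robot and the scene stay as the last step left them, time stands still between calls to the robot, and variables do not carry over. Pictures are saved under pics/ and viewed, about 8 in all and at most 12, crops included, and the job is handed in when it is done.

Besides the shell and the picture viewer there is one more tool, called after "Emit:" as name([rows], argument=value, ...), one row to a line, values as JSON. arm_command: Moves the arm, as the interface text tells. Its arguments: {"type":"object","properties":{"plan":{"type":"array","items":{"type":"array","items":{"type":"array","items":{"type":"number"}}}},"jaw":{"type":"number"},"newtons":{"type":"number"}},"required":["plan"]}

```bash
ls; mkdir -p pics; python3 - <<'E'
from rig import sensors,get_image
import cv2,numpy as np
s=sensors.observe();print({k:np.round(v,3).tolist() for k,v in s.items()})
for n in("scene","top"):
    d=get_image(n);print(n,d["fx"],d["fy"],d["cx"],d["cy"],np.round(d["T"],4).tolist(),[k for k in d])
    cv2.imwrite(f"pics/{n}0.png",d["img"][:,:,::-1])
a=cv2.imread("pics/scene0.png");b=cv2.imread("pics/top0.png")
cv2.imwrite("pics/both0.png",cv2.resize(np.vstack([a,b]),None,fx=.78,fy=.78))
E
```

```text
pics
{'time_s': 0.0, 'q': [-89.399, 21.843, 74.386, -0.002, 83.857, -12.333], 'qvel': [-0.035, 0.048, 0.046, 0.132, 0.078, 0.031], 'joint_efforts': [0.0, -44.846, -23.128, -0.0, 0.005, 0.0], 'position': [0.123, -0.536, 0.256], 'tool_rot': [[-0.0, 0.224, -0.975], [0.002, -0.975, -0.224], [-1.0, -0.001, -0.0]], 'ft_force': [0.43, -0.978, 0.171], 'wrist_torque': [0.034, -0.023, -0.013], 'grip_width': 0.085}
scene 402.5227062674968 402.5227062674968 247.84507515300552 190.5544809390335 [[0.6721, -0.4044, 0.6203, 1.1564], [0.7405, 0.3665, -0.5634, -0.6194], [0.0005, 0.8379, 0.5458, 0.6401], [0.0, 0.0, 0.0, 1.0]] ['img', 'fx', 'fy', 'cx', 'cy', 'T']
top 481.99434227336377 481.99434227336377 259.676080205086 196.09111131532615 [[0.0168, 0.9966, -0.0805, 0.4405], [-0.9995, 0.0187, 0.0234, -0.0794], [0.0249, 0.0801, 0.9965, 1.3896], [0.0, 0.0, 0.0, 1.0]] ['img', 'fx', 'fy', 'cx', 'cy', 'T']
```

View pics/both0.png

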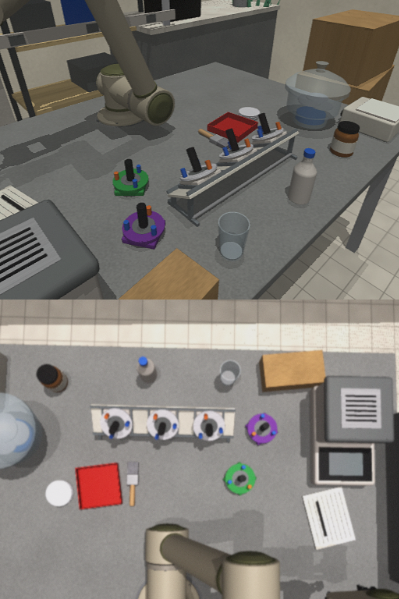

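```bash
cat > h.py <<'E'
import cv2,numpy as np
from rig import sensors,get_image
def grab(n,save=None):
    d=get_image(n)
    if save: cv2.imwrite(f"pics/{save}.png",d["img"][:,:,::-1])
    return d
def ray(d,u,v):
    T=np.array(d["T"]);x=(u-d["cx"])/d["fx"];y=(v-d["cy"])/d["fy"]
    r=T[:3,:3]@np.array([x,-y,-1]);return T[:3,3],r/np.linalg.norm(r)
def onz(d,u,v,z):
    o,r=ray(d,u,v);return o+r*(z-o[2])/r[2]
def onplane(d,u,v,p,n):
    o,r=ray(d,u,v);return o+r*(np.dot(n,p-o)/np.dot(n,r))
def tri(d1,a,d2,b):
    o1,r1=ray(d1,*a);o2,r2=ray(d2,*b)
    s=np.linalg.lstsq(np.c_[r1,-r2],o2-o1,rcond=None)[0]
    p,q=o1+s[0]*r1,o2+s[1]*r2;return (p+q)/2,np.linalg.norm(p-q)
def proj(d,p):
    T=np.array(d["T"]);c=T[:3,:3].T@(np.array(p)-T[:3,3])
    return d["cx"]+d["fx"]*c[0]/-c[2],d["cy"]-d["fy"]*c[1]/-c[2]
R={'orange':[((5,150,120),(16,255,255))],'blue':[((100,120,80),(125,255,255))],'red':[((0,150,80),(4,255,255)),((176,150,80),(180,255,255))]}
def blobs(img,c,amin=8):
    h=cv2.cvtColor(img,cv2.COLOR_RGB2HSV);m=sum(cv2.inRange(h,a,b) for a,b in R[c])
    n,_,st,ce=cv2.connectedComponentsWithStats(m)
    return [(np.round(ce[i],1).tolist(),int(st[i,4]),st[i,:4].tolist()) for i in range(1,n) if st[i,4]>=amin],m
E
python3 - <<'E'
from h import *
for n in("top","scene"):
    d=grab(n)
    for c in R:
        print(n,c,[(b[0],b[1]) for b in blobs(d["img"],c)[0]])
    if n=="top":
        m=blobs(d["img"],'red')[1];c=max(cv2.findContours(m,0,1)[0],key=cv2.contourArea)
        box=cv2.boxPoints(cv2.minAreaRect(c));P=np.array([onz(d,*p,0.028) for p in box]);print(P.round(4),P.mean(0),np.linalg.norm(P[1]-P[0]),np.linalg.norm(P[2]-P[1]))
    im=d["img"][:,:,::-1]
    cr=im[125:200,110:310] if n=="top" else im[135:285,205:405]
    cv2.imwrite(f"pics/c_{n}.png",cv2.resize(cr,None,fx=4 if n=="top" else 3,fy=4 if n=="top" else 3,interpolation=2))
a=cv2.imread("pics/c_top.png")
b=cv2.imread("pics/c_scene.png");b=cv2.resize(b,(400,300));o=np.zeros((600,800,3),np.uint8);o[:300]=a[:300];o[300:,:400]=b
cv2.imwrite("pics/c1.png",o)
E
```

```text
top orange [([136.4, 149.3], 19), ([198.7, 150.2], 20), ([263.5, 150.5], 20), ([324.5, 172.0], 10), ([319.3, 239.8], 12)]
top blue [([183.0, 78.8], 101), ([336.0, 149.0], 23), ([162.6, 159.4], 22), ([223.6, 162.4], 21), ([282.6, 167.7], 20), ([350.4, 170.5], 26), ([142.4, 175.2], 17), ([200.6, 175.7], 22), ([256.6, 175.0], 24), ([311.9, 214.6], 17), ([294.0, 233.5], 18)]
top red [([126.1, 238.8], 2864)]
[[0.4872 0.3477 0.028 ]
 [0.5079 0.1966 0.028 ]
 [0.3608 0.1743 0.028 ]
 [0.3408 0.3241 0.028 ]] [0.42417068 0.26066366 0.028     ] 0.1524437848468898 0.1487409454974328
scene orange [([357.1, 160.6], 31), ([317.4, 182.7], 40), ([267.3, 210.5], 53), ([148.3, 221.1], 15), ([190.3, 265.3], 24)]
scene blue [([333.2, 168.7], 68), ([293.9, 186.5], 8), ([289.2, 193.4], 57), ([396.9, 195.8], 140), ([177.4, 215.7], 46), ([235.2, 221.0], 67), ([172.7, 234.6], 55), ([161.6, 288.0], 78), ([196.5, 294.6], 85)]
scene red [([297.9, 160.7], 1047), ([277.4, 152.7], 25)]
```

View pics/c1.png

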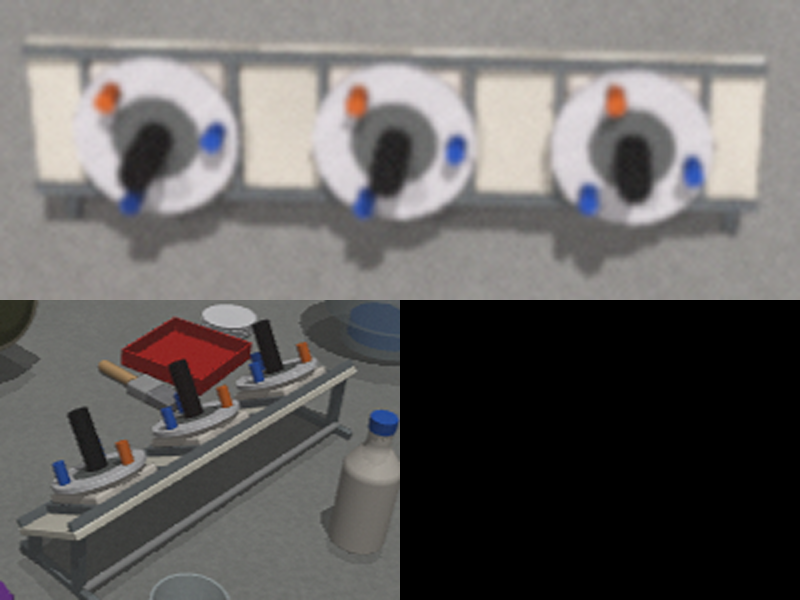

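```bash
cat >> h.py <<'E'
def axis(psi): return np.array([-.5*np.cos(psi),-.5*np.sin(psi),np.sqrt(.75)])
E
python3 - <<'E'
from h import *
import itertools
d=grab("top")
cs=[[(136.4,149.3),(162.6,159.4),(142.4,175.2)],[(198.7,150.2),(223.6,162.4),(200.6,175.7)],[(263.5,150.5),(282.6,167.7),(256.6,175.0)]]
psi=0
for it in range(6):
    n=axis(psi);C=[];out=[]
    for c in cs:
        p=np.array([.6,0,.075])
        for k in range(20):
            q=np.array([onplane(d,*uv,p+n*.045,n) for uv in c]);s=q.mean(0)-n*.045
            p=np.array([s[0],s[1],s[2]]);p=p+n*((.075-p[2])/n[2]) if abs(p[2]-.075)>1e-6 else p
        C.append(p);ex=np.array([n[2]*np.cos(psi),n[2]*np.sin(psi),.5]);ey=np.cross(n,ex)
        w=q-q.mean(0);out.append([(round(float(np.hypot(v@ex,v@ey)),4),round(float(np.degrees(np.arctan2(v@ey,v@ex))),1)) for v in w])
    v=C[0]-C[2];psi=np.arctan2(-v[0],v[1])
print(np.degrees(psi));print(np.round(C,4));print(*out,sep="\n");print(np.linalg.norm(C[0]-C[1]),np.linalg.norm(C[1]-C[2]))
ds=grab("scene")
for a,b in zip([(136.4,149.3),(198.7,150.2),(263.5,150.5)],[(357.1,160.6),(317.4,182.7),(267.3,210.5)]):
    p,e=tri(d,a,ds,b);i=[0,1,2][[136.4,198.7,263.5].index(a[0])];print(p.round(4),e, "h",(p-C[i])@n)
E
```

```text
-0.312189373326682
[[ 0.6529  0.191   0.075 ]
 [ 0.6523  0.0306  0.075 ]
 [ 0.6512 -0.1292  0.075 ]]
[(0.0421, 37.8), (0.0418, -80.6), (0.043, 159.0)]
[(0.042, 33.2), (0.0425, -86.6), (0.0424, 152.6)]
[(0.0412, 17.3), (0.0414, -101.3), (0.0422, 137.7)]
0.16034901570432675 0.15976996023357937
[0.6605 0.2178 0.1284] 0.0017552850530922239 h 0.04256463609610937
[0.6614 0.0544 0.1289] 0.0016844662350916832 h 0.04218218460209042
[ 0.6638 -0.1165  0.1311] 0.0016149390491737262 h 0.04229425002884898
```

```bash
cat >> h.py <<'E'
from scipy.spatial.transform import Rotation as Ro
PSI=np.radians(-.3);N=axis(PSI);EX=np.array([np.cos(PSI)*.75**.5,np.sin(PSI)*.75**.5,.5]);EY=np.cross(N,EX)
CC={'A':np.array([.6529,.191,.075]),'B':np.array([.6523,.0306,.075]),'C':np.array([.6512,-.1292,.075])}
RT=np.c_[-N,-EY,-EX]
def delta(p,Rg,s=None):
    s=s or sensors.observe();R0=np.array(s["tool_rot"])
    return np.r_[R0.T@(p-np.array(s["position"]))/.025,Ro.from_matrix(R0.T@Rg).as_rotvec(degrees=True)/6].round(2)
def car(k,x,y,h): return CC[k]+N*h+EX*x+EY*y
E
python3 - <<'E'
from h import *
print(delta(car('C',.036,-.028,.15),RT), car('C',.036,-.028,.15))
E
```

```text
[  1.34 -10.44 -22.27   2.15   4.98   0.58] [ 0.60723091 -0.15697016  0.22290381]
```

Emit:
arm_command([
  [[0,-1.0,-2.2,0.2,0.5,0.06],[0,-2.1,-4.4,0.4,1,0.12],[0,-3.1,-6.6,0.6,1.5,0.18],[0,-4.2,-8.8,0.9,2,0.24],[0.2,-5.2,-11,1.1,2.5,0.3],[0.4,-6.3,-13.2,1.3,3,0.36],[0.6,-7.3,-15.4,1.5,3.5,0.42],[0.8,-8.4,-17.8,1.7,4,0.48],[1,-9.4,-20,1.9,4.5,0.54],[1.34,-10.44,-22.27,2.15,4.98,0.58]],
], jaw=1, newtons=40)

```text
time_s: 1.3
position: [0.517, -0.2263, 0.2346]
tool_rot: [[0.503, -0.006, -0.865], [-0.003, -1.0, 0.005], [-0.865, 0.0, -0.503]]
ft_force: [0.2, -0.9, -0.0]
grip_width: -0.0
```

```bash
python3 - <<'E'
from h import *
print(delta(car('C',.036,-.028,.15),RT), delta(car('C',.036,-.028,.072),RT))
E
```

```text
[ 2.21 -2.79 -2.87 -0.   -0.03 -0.01] [ 5.33 -2.8  -2.86 -0.   -0.03 -0.01]
```

Emit:
arm_command([
  [[1,-1.4,-1.4,0,0,0],[2.2,-2.8,-2.9,0,0,0],[2.2,-2.8,-2.9,0,0,0],[2.2,-2.8,-2.9,0,0,0]],
])

```text
time_s: 1.7
position: [0.6073, -0.1562, 0.2223]
tool_rot: [[0.5, -0.001, -0.866], [-0.001, -1.0, 0.001], [-0.866, -0.0, -0.5]]
ft_force: [-0.4, 0.1, 0.1]
grip_width: 0.0002
```

```bash
python3 - <<'E'
from h import *
print(delta(car('C',.036,-.028,.072),RT))
grab("wrist","w1");grab("scene","s1")
a=cv2.imread("pics/w1.png");b=cv2.imread("pics/s1.png")[100:300,180:440];b=cv2.resize(b,(400,308))
o=np.zeros((600,512,3),np.uint8);o[:288,:384]=cv2.resize(a,(384,288));o[290:598,:400]=b;cv2.imwrite("pics/v1.png",o)
E
```

```text
[ 3.1   0.04 -0.01  0.03  0.    0.02]
```

View pics/v1.png

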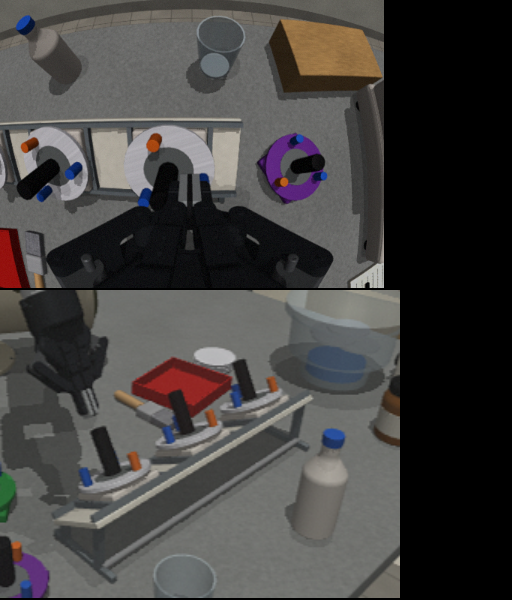

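Emit:
arm_command([
  [[1,0,0,0,0,0],[2,0,0,0,0,0],[2.6,0,0,0,0,0],[3.1,0,0,0,0,0],[3.1,0,0,0,0,0]],
])

```text
time_s: 2.3
position: [0.6448, -0.1588, 0.1547]
tool_rot: [[0.499, -0.005, -0.867], [-0.002, -1.0, 0.005], [-0.867, -0.001, -0.499]]
ft_force: [-0.2, 0.0, 0.7]
grip_width: -0.0002
```

```bash
python3 - <<'E'
from h import *
print(delta(car('C',.036,.040,.072),RT))
a=grab("wrist","w2")["img"];b=grab("scene","s2")["img"]
o=np.zeros((600,400,3),np.uint8);o[:288,:384]=cv2.resize(a,(384,288));o[290:598,:400]=cv2.resize(b[100:300,180:440],(400,308));cv2.imwrite("pics/v2.png",o[:,:,::-1])
E
```

```text
[ 0.01 -2.78 -0.06 -0.    0.01  0.  ]
```

View pics/v2.png

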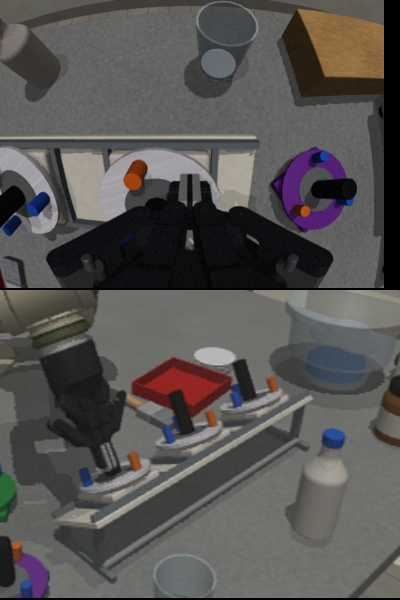

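Emit:
arm_command([
  [[0,-0.5,0,0,0,0],[0,-1.4,0,0,0,0],[0,-2.3,0,0,0,0],[-0.6,-2.8,0,0,0,0],[-2,-2.8,0,0,0,0]],
])

```text
time_s: 2.9
position: [0.6193, -0.0856, 0.1983]
tool_rot: [[0.497, -0.002, -0.868], [-0.0, -1.0, 0.003], [-0.868, -0.001, -0.497]]
ft_force: [-0.6, -0.5, -0.2]
grip_width: -0.0001
```

```bash
cat > spin.py <<'E'
import sys
from h import *
k=sys.argv[1];L=[];W=[]
for i in range(4):
    d=grab("scene");L.append(d)
    if i%3==0: W.append(grab("wrist"))
pc=proj(L[0],CC[k]+N*.045)
print("centre px",np.round(pc,1))
for d in L:
    for c in('orange','blue'):
        o=[]
        for b in blobs(d["img"],c)[0]:
            if np.hypot(b[0][0]-pc[0],b[0][1]-pc[1])<40:
                p=onplane(d,*b[0],CC[k]+N*.0435,N)-CC[k];r=np.hypot(p@EX,p@EY)
                if r<.06:o.append((round(float(r),3),round(float(np.degrees(np.arctan2(p@EY,p@EX))),1),b[1]))
        print(c,o,end=" ")
    print()
x,y=map(int,pc);o=np.zeros((600,400,3),np.uint8)
for i,j in((0,0),(3,1)):o[:300,j*200:j*200+200]=cv2.resize(L[i]["img"][y-45:y+45,x-30:x+30],(200,300))
for j in(0,1):o[300:450,j*200:j*200+200]=cv2.resize(W[j]["img"],(200,150))
cv2.imwrite(f"pics/spin{k}{sys.argv[2]}.png",o[:450,:,::-1])
print(sensors.observe()["time_s"])
for kk,x,y in(('B',-.034,-.028),('A',-.034,-.028)): print(kk,delta(car(kk,x,y,.16),RT),delta(car(kk,x,y,.072),RT))
E
python3 spin.py C 1
```

```text
centre px [251.5 212.1]
orange [(0.036, 76.6, 49)] blue [(0.042, -145.8, 65), (0.048, -35.4, 72)] 
orange [(0.035, 95.4, 47)] blue [(0.046, -22.4, 73), (0.043, -127.6, 62)] 
orange [(0.044, 112.4, 36)] blue [(0.047, -17.2, 70), (0.044, -123.8, 65)] 
orange [(0.06, 126.2, 28)] blue [(0.046, -11.3, 70), (0.045, -116.1, 68)] 
3.2
B [-1.48 -3.63  2.74  0.01  0.    0.  ] [ 2.04 -3.63  2.74  0.01  0.    0.  ]
A [-1.490e+00 -1.004e+01  2.750e+00  1.000e-02  0.000e+00  0.000e+00] [ 2.030e+00 -1.004e+01  2.750e+00  1.000e-02  0.000e+00  0.000e+00]
```

View pics/spinC1.png

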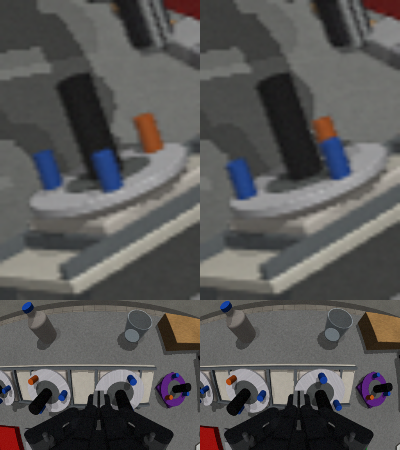

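Emit:
arm_command([
  [[-1,-0.4,0.2,0,0,0],[-1.5,-1.2,1,0,0,0],[-1.5,-2.8,2,0,0,0],[-1.5,-3.63,2.74,0,0,0],[-0.5,-3.63,2.74,0,0,0],[0.5,-3.63,2.74,0,0,0],[1.3,-3.63,2.74,0,0,0],[2.04,-3.63,2.74,0,0,0],[2.04,-3.63,2.74,0,0,0]],
])

```text
time_s: 4.1
position: [0.5868, 0.0028, 0.1179]
tool_rot: [[0.496, -0.005, -0.868], [-0.002, -1.0, 0.005], [-0.868, -0.001, -0.496]]
ft_force: [0.8, -0.0, 0.2]
grip_width: 0.0
```

```bash
python3 -c "
from h import *
print(delta(car('B',-.034,.040,.072),RT))"
```

```text
[-0.09 -2.72 -0.04 -0.    0.04  0.01]
```

Emit:
arm_command([
  [[0,-0.5,0,0,0,0],[0,-1.4,0,0,0,0],[0,-2.3,0,0,0,0],[-0.6,-2.8,0,0,0,0],[-2,-2.8,0,0,0,0]],
])

```text
time_s: 4.6
position: [0.5614, 0.0741, 0.1629]
tool_rot: [[0.497, -0.003, -0.868], [-0.002, -1.0, 0.003], [-0.868, 0.0, -0.497]]
ft_force: [0.3, -0.1, 0.7]
grip_width: 0.0001
```

```bash
python3 spin.py B 1
```

```text
centre px [300.1 186.3]
orange [(0.046, -11.9, 43)] blue [(0.042, -124.1, 54)] 
orange [(0.046, -11.9, 43)] blue [(0.042, -125.7, 53)] 
orange [(0.046, -11.9, 43)] blue [(0.042, -124.1, 54)] 
orange [(0.045, -11.0, 45)] blue [(0.042, -125.7, 53)] 
4.9
B [-1.53  2.78  0.    0.    0.   -0.  ] [ 1.99  2.78  0.    0.    0.   -0.  ]
A [-1.53 -3.63  0.01  0.    0.   -0.  ] [ 1.99 -3.64  0.01  0.    0.   -0.  ]
```

View pics/spinB1.png

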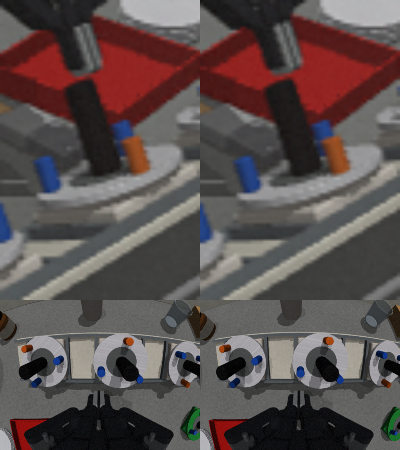

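B was turned 45° (orange +33° → −12°) and has not moved across the four frames, so it looks like the binding one. Next is A.

Emit:
arm_command([
  [[-1,-0.4,0,0,0,0],[-1.53,-1.2,0,0,0,0],[-1.53,-2.6,0,0,0,0],[-1.53,-3.63,0,0,0,0],[-0.5,-3.63,0,0,0,0],[0.5,-3.63,0,0,0,0],[1.3,-3.63,0,0,0,0],[2.0,-3.63,0,0,0,0],[2.0,-3.63,0,0,0,0]],
])

```text
time_s: 5.8
position: [0.5877, 0.163, 0.1176]
tool_rot: [[0.496, -0.006, -0.868], [-0.003, -1.0, 0.004], [-0.868, 0.001, -0.496]]
ft_force: [-0.5, -0.0, -0.3]
grip_width: 0.0001
```

Emit:
arm_command([
  [[0,-0.5,0,0,0,0],[0,-1.4,0,0,0,0],[0,-2.3,0,0,0,0],[-0.6,-2.8,0,0,0,0],[-2,-2.8,0,0,0,0]],
])

```text
time_s: 6.3
position: [0.5623, 0.2345, 0.1625]
tool_rot: [[0.497, -0.004, -0.868], [-0.003, -1.0, 0.003], [-0.868, 0.001, -0.497]]
ft_force: [0.6, -0.2, 0.2]
grip_width: 0.0
```

```bash
python3 spin.py A 1; python3 -c "
from h import *
print('grasp',delta(car('B',0,0,.16),RT),delta(car('B',0,0,.079),RT))"
```

```text
centre px [340.5 164.6]
orange [(0.044, -102.7, 31)] blue [(0.043, 7.2, 47)] 
orange [(0.041, -150.3, 32)] blue [(0.039, 82.6, 43), (0.048, -33.2, 48)] 
orange [(0.038, -164.3, 29)] blue [(0.039, 56.5, 42), (0.046, -50.3, 49)] 
orange [] blue [(0.042, 43.4, 44), (0.047, -67.4, 47)] 
6.6
B [-1.53  9.21  0.    0.    0.01 -0.01] [ 1.99  9.2  -0.    0.    0.01 -0.01]
A [-1.54  2.79  0.01  0.    0.01 -0.01] [ 1.98  2.79  0.01  0.    0.01 -0.01]
grasp [-1.53  8.09 -1.36  0.    0.01 -0.01] [ 1.71  8.08 -1.36  0.    0.01 -0.01]
```

View pics/spinA1.png

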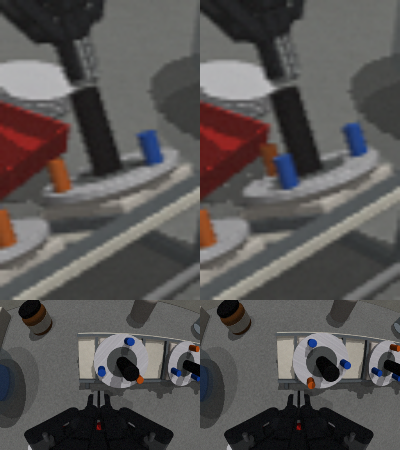

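A coasts (blue 82° → 43°), so both A and C are free and B is the binding one. I'll grip B's knob.

Emit:
arm_command([
  [[-1,1,-0.3,0,0,0],[-1.8,2.5,-1.36,0,0,0],[-1.8,4.2,-1.36,0,0,0],[-1.8,6,-1.36,0,0,0],[-1.8,7.5,-1.36,0,0,0],[-1.8,8.08,-1.36,0,0,0],[-1.8,8.08,-1.36,0,0,0],[-1.8,8.08,-1.36,0,0,0],[-1.8,8.08,-1.36,0,0,0]],
], jaw=0)

```text
time_s: 7.5
position: [0.569, 0.0324, 0.2196]
tool_rot: [[0.5, -0.004, -0.866], [-0.002, -1.0, 0.003], [-0.866, 0.0, -0.5]]
ft_force: [-0.4, -0.1, -0.2]
grip_width: 0.0853
```

```bash
python3 - <<'E'
from h import *
print(delta(car('B',0,0,.088),RT),sensors.observe()["grip_width"])
d=grab("scene");a=grab("wrist")["img"]
h=cv2.cvtColor(d["img"],cv2.COLOR_RGB2HSV)
o=np.zeros((600,400,3),np.uint8);o[:300]=cv2.resize(a,(400,300));o[300:]=cv2.resize(d["img"][110:230,220:380],(400,300))
t=proj(d,CC['B']+N*.1);u=proj(d,CC['B']+N*.031)
for q in(t,u):cv2.circle(o,(int((q[0]-220)*2.5),int((q[1]-110)*2.5)+300),3,(0,255,0),-1)
cv2.imwrite("pics/v3.png",o[:,:,::-1])
E
```

```text
[3.15 0.06 0.   0.01 0.   0.01] 0.0852625041731806
```

View pics/v3.png

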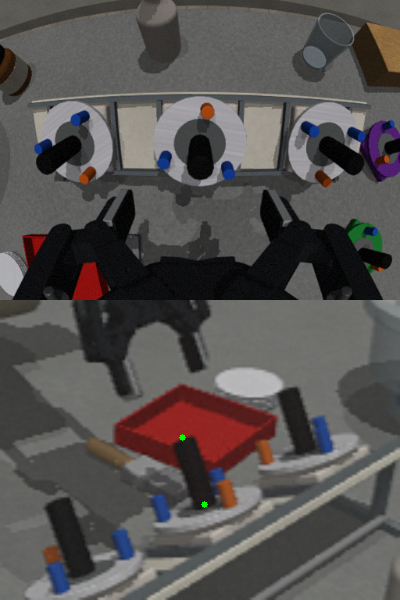

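Emit:
arm_command([
  [[1,0.06,0,0,0,0],[2,0.06,0,0,0,0],[2.7,0.06,0,0,0,0],[3.15,0.06,0,0,0,0],[3.15,0.06,0,0,0,0]],
])

```text
time_s: 8.1
position: [0.6084, 0.0305, 0.1505]
tool_rot: [[0.498, -0.004, -0.867], [-0.002, -1.0, 0.003], [-0.867, -0.0, -0.498]]
ft_force: [-0.3, -0.1, 0.1]
grip_width: 0.0852
```

Emit:
arm_command([
  [[0,0,0,0,0,0],[0,0,0,0,0,0],[0,0,0,0,0,0],[0,0,0,0,0,0],[0,0,0,0,0,0],[0,0,0,0,0,0]],
], jaw=1, newtons=70)

```text
time_s: 8.7
position: [0.6083, 0.03, 0.1525]
tool_rot: [[0.501, -0.005, -0.865], [-0.003, -1.0, 0.004], [-0.865, 0.0, -0.501]]
ft_force: [-4.6, 1.1, 5.4]
grip_width: 0.0222
```

```bash
python3 - <<'E'
from h import *
s=sensors.observe();p=np.array(s["position"])-CC['B'];print(p@EX,p@EY,p@N,s["ft_force"],s["grip_width"])
E
```

```text
0.0006316558901694261 -0.0008477671092396239 0.08909224160856036 [-4.5706402   1.12833087  5.35676471] 0.022229567658709617
```

Emit:
arm_command([
  [[-0.2,0,0,0,0,0],[-0.5,0,0,0,0,0],[-0.9,0,0,0,0,0],[-1.3,0,0,0,0,0],[-1.7,0,0,0,0,0],[-2.1,0,0,0,0,0],[-2.5,0,0,0,0,0],[-2.8,0,0,0,0,0],[-3,0,0,0,0,0],[-3,0,0,0,0,0]],
])

```text
time_s: 9.7
position: [0.5708, 0.03, 0.2174]
tool_rot: [[0.501, -0.005, -0.865], [-0.003, -1.0, 0.004], [-0.865, 0.001, -0.501]]
ft_force: [0.1, -0.3, -4.9]
grip_width: 0.0228
```

```bash
python3 - <<'E'
from h import *
s=sensors.observe();print(s["ft_force"],s["grip_width"])
# tray: centre and yaw 
a=np.radians(7.8);R=np.c_[[0,0,-1],[np.sin(a),-np.cos(a),0],[-np.cos(a),-np.sin(a),0]];print(np.linalg.det(R))
for z in(.24,.15):print(delta(np.array([.4242,.2607,z]),R))
d=grab("scene");a=grab("wrist")["img"];t=grab("top")["img"]
o=np.zeros((600,800,3),np.uint8);o[:300,:400]=cv2.resize(a,(400,300));o[300:,:400]=cv2.resize(d["img"][90:240,180:380],(400,300));o[:300,400:]=cv2.resize(t[120:300,60:300],(400,300))
cv2.imwrite("pics/v4.png",o[:,:,::-1])
E
```

```text
[ 0.11786853 -0.26800396 -4.85224109] 0.022770024564399267
0.9999999999999999
[-3.75 -9.2   4.66 -1.31 -5.   -0.36]
[-0.63 -9.2   6.46 -1.31 -5.   -0.36]
```

View pics/v4.png

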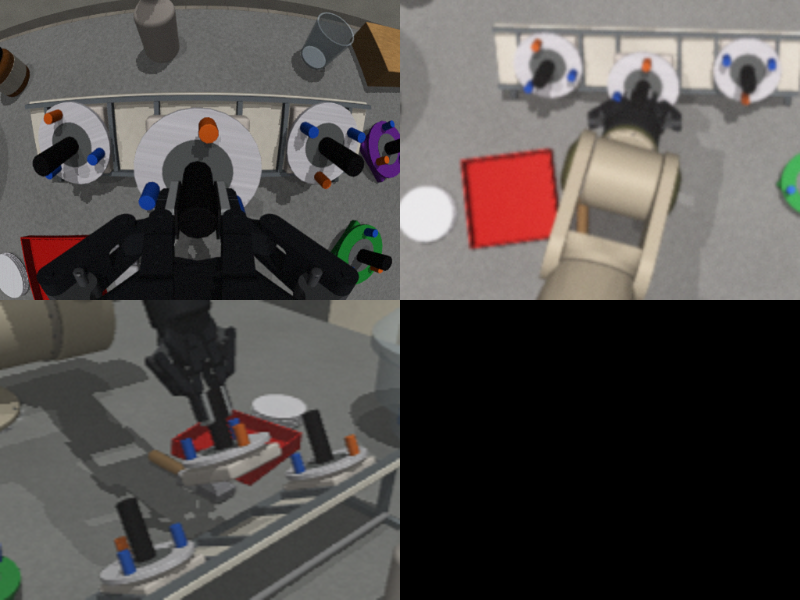

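Emit:
arm_command([
  [[-0.5,-0.2,0.1,-0.03,-0.1,0],[-1.2,-0.5,0.5,-0.1,-0.5,-0.04],[-1.9,-1,1,-0.2,-1,-0.07],[-2.5,-1.6,1.6,-0.35,-1.6,-0.1],[-3,-2.4,2.2,-0.5,-2.2,-0.15],[-3.4,-3.3,2.8,-0.65,-2.8,-0.2],[-3.6,-4.3,3.3,-0.8,-3.4,-0.25],[-3.75,-5.3,3.8,-0.95,-4,-0.3],[-3.75,-6.3,4.2,-1.1,-4.5,-0.33],[-3.75,-7.2,4.5,-1.31,-5,-0.36]],
])

```text
time_s: 10.85
position: [0.4272, 0.212, 0.2413]
tool_rot: [[-0.002, 0.136, -0.991], [0.001, -0.991, -0.136], [-1.0, -0.001, 0.002]]
ft_force: [-0.0, -0.3, -5.4]
grip_width: 0.0227
```

```bash
cat > tr.py <<'E'
from h import *
a=np.radians(7.8);R=np.c_[[0,0,-1],[np.sin(a),-np.cos(a),0],[-np.cos(a),-np.sin(a),0]]
s=sensors.observe();print(s["ft_force"],s["grip_width"])
for z in(.24,.15,.105):print(delta(np.array([.4242,.2607,z]),R))
E
python3 tr.py
```

```text
[-0.01655627 -0.31043367 -5.42160421] 0.022715201930550127
[ 0.05 -1.95 -0.15  0.01  0.02  0.01]
[ 3.65 -1.94 -0.15  0.01  0.02  0.01]
[ 5.45 -1.94 -0.16  0.01  0.02  0.01]
```

Emit:
arm_command([
  [[0,-0.6,0,0,0,0],[0,-1.3,-0.1,0,0,0],[0,-1.8,-0.15,0,0,0],[0,-1.95,-0.15,0,0,0],[0.5,-1.95,-0.15,0,0,0],[1.2,-1.95,-0.15,0,0,0],[1.9,-1.95,-0.15,0,0,0],[2.6,-1.95,-0.15,0,0,0],[2.9,-1.95,-0.15,0,0,0],[2.9,-1.95,-0.15,0,0,0]],
])

```text
time_s: 11.85
position: [0.4244, 0.2592, 0.1685]
tool_rot: [[-0.002, 0.135, -0.991], [-0.0, -0.991, -0.135], [-1.0, -0.0, 0.002]]
ft_force: [0.6, 0.6, -4.4]
grip_width: 0.0226
```

```bash
python3 tr.py; python3 - <<'E'
from h import *
d=grab("scene")["img"];t=grab("top")["img"];w=grab("wrist")["img"]
o=np.zeros((600,800,3),np.uint8);o[:300,:400]=cv2.resize(w,(400,300));o[300:,:400]=cv2.resize(d[90:210,220:380],(400,300));o[:300,400:]=cv2.resize(t[180:300,60:220],(400,300))
cv2.imwrite("pics/v5.png",o[:,:,::-1])
E
```

```text
[ 0.61544962  0.58631248 -4.41758208] 0.02256735430933745
[-2.86 -0.06  0.01 -0.01  0.02  0.  ]
[ 0.74 -0.06 -0.   -0.01  0.02  0.  ]
[ 2.54 -0.06 -0.01 -0.01  0.02  0.  ]
```

View pics/v5.png

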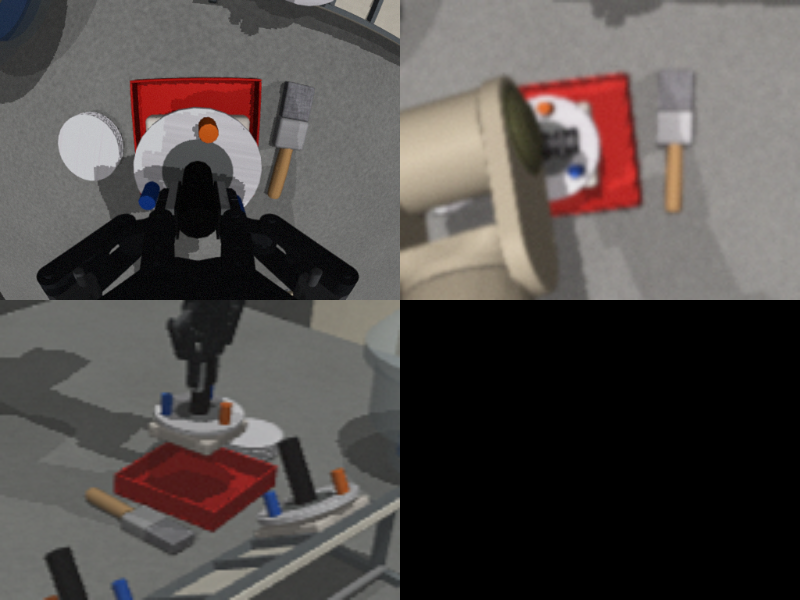

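Emit:
arm_command([
  [[0.4,0,0,0,0,0],[0.9,0,0,0,0,0],[1.4,0,0,0,0,0],[1.8,0,0,0,0,0],[2.15,0,0,0,0,0],[2.4,0,0,0,0,0],[2.55,0,0,0,0,0],[2.7,0,0,0,0,0],[2.8,0,0,0,0,0],[2.8,0,0,0,0,0]],
])

```text
time_s: 13.0
position: [0.4245, 0.2596, 0.099]
tool_rot: [[-0.001, 0.135, -0.991], [0.0, -0.991, -0.135], [-1.0, -0.001, 0.001]]
ft_force: [-0.0, -0.3, -4.0]
grip_width: 0.0223
```

Emit:
arm_command([
  [[0.06,0,0,0,0,0],[0.12,0,0,0,0,0],[0.18,0,0,0,0,0],[0.22,0,0,0,0,0],[0.22,0,0,0,0,0],[0.22,0,0,0,0,0]],
])

```text
time_s: 13.6
position: [0.4245, 0.2596, 0.0936]
tool_rot: [[-0.001, 0.135, -0.991], [0.0, -0.991, -0.135], [-1.0, -0.001, 0.001]]
ft_force: [0.0, -0.9, -5.2]
grip_width: 0.0223
```

Not in contact yet, so I'll keep creeping down until the load comes off.

Emit:
arm_command([
  [[0.03,0,0,0,0,0],[0.06,0,0,0,0,0],[0.09,0,0,0,0,0],[0.09,0,0,0,0,0]],
])

```text
time_s: 14.0
position: [0.4244, 0.2598, 0.0924]
tool_rot: [[0.0, 0.136, -0.991], [0.001, -0.991, -0.136], [-1.0, -0.001, -0.0]]
ft_force: [-4.1, -1.4, 8.5]
grip_width: 0.0225
```

Emit:
arm_command([
  [[-0.02,0,0,0,0,0],[-0.02,0,0,0,0,0],[-0.02,0,0,0,0,0]],
])

```text
time_s: 14.3
position: [0.4244, 0.2597, 0.0924]
tool_rot: [[-0.0, 0.136, -0.991], [0.001, -0.991, -0.136], [-1.0, -0.001, 0.0]]
ft_force: [-4.3, -0.0, 6.1]
grip_width: 0.0225
```

Emit:
arm_command([
  [[0,0,0,0,0,0],[0,0,0,0,0,0],[0,0,0,0,0,0],[0,0,0,0,0,0],[0,0,0,0,0,0],[0,0,0,0,0,0]],
], jaw=0)

```text
time_s: 14.9
position: [0.4245, 0.2596, 0.0918]
tool_rot: [[-0.001, 0.135, -0.991], [0.001, -0.991, -0.135], [-1.0, -0.001, 0.001]]
ft_force: [-0.2, 0.5, 0.5]
grip_width: 0.0859
```

Emit:
arm_command([
  [[-0.3,0,0,0,0,0],[-1,0,0,0,0,0],[-2,0,0,0,0,0],[-3,0,0,0,0,0],[-4,0,0,0,0,0],[-5,0,0,0,0,0],[-5,0,2,0,0,0],[-5,0,4,0,0,0],[-5,0,4,0,0,0]],
])

```text
time_s: 15.8
position: [0.3199, 0.2451, 0.217]
tool_rot: [[-0.004, 0.137, -0.991], [-0.0, -0.991, -0.137], [-1.0, -0.0, 0.004]]
ft_force: [0.6, 0.8, 0.5]
grip_width: 0.0853
```

```bash
python3 - <<'E'
from h import *
d=grab("scene");t=grab("top");w=grab("wrist")["img"]
print(sensors.observe()["position"],sensors.observe()["ft_force"])
for n,D in(("scene",d),("top",t)):
    pc=proj(D,[.4242,.2607,.05])
    for c in('orange','blue'):
        for b in blobs(D["img"],c)[0]:
            if np.hypot(b[0][0]-pc[0],b[0][1]-pc[1])<35: print(n,c,b[:2],onz(D,*b[0],.0465).round(4))
o=np.zeros((600,800,3),np.uint8);o[:300,:400]=cv2.resize(w,(400,300));o[300:,:400]=cv2.resize(d["img"][90:210,220:380],(400,300));o[:300,400:]=cv2.resize(t["img"][120:300,60:300],(400,300))
q=proj(d,[.4242,.2607,.103]);cv2.circle(o,(int((q[0]-220)*2.5),int((q[1]-90)*2.5)+300),3,(0,255,0),-1)
cv2.imwrite("pics/v6.png",o[:,:,::-1])
E
```

```text
[0.32608467 0.24622048 0.21764532] [ 0.68827905  0.21595328 -0.53855118]
scene blue ([285.0, 153.2], 24) [0.4006 0.2251 0.0465]
top orange ([125.4, 223.9], 11) [0.465  0.259  0.0465]
top blue ([109.9, 245.8], 15) [0.4041 0.299  0.0465]
top blue ([136.5, 247.3], 14) [0.4012 0.2261 0.0465]
```

View pics/v6.png

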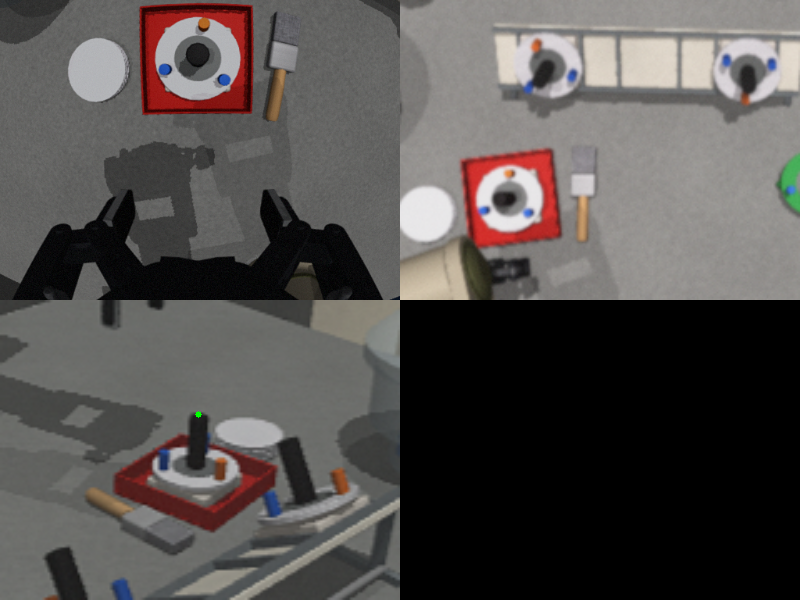

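```bash
python3 -c "
from rig import sensors,workorder
s=sensors.observe();print(s['time_s'],max(map(abs,s['qvel'])));print(workorder.close_job())"
```

```text
15.95 1.4935039136131985
the job is handed in; nothing more can be done
None
```

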